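# Draw the pattern templates from the locked rack

### The job

Press the button beside the T-handle so that the handle pops out, turn it a quarter turn clockwise to unlatch, and swing the lock bar well clear of the rack. Draw every template up out of its slot and stand it upright inside the compartments of the grey caddy. Then swing the bar fully back over the empty rack, turn the T-handle back in line with the bar and push it in until it catches, leaving the other things on the bench where they are.

Things in the scene. Friction and masses are not known exactly. Their poses are not given: they have to be found in the camera images.
- rack: Fixed slotted wooden block, 100 (x) by 200 mm (y), 55 mm high; four slots along x, 9 mm wide, 90 long, floor 10 mm above the bench, at y = -67.5, -22.5, 22.5, 67.5 mm. Templates stand in them. Lock post (105 x 70 mm, T-handle axis at x -55, y -150 mm, flat top plate 145 mm up) at its -y end, bar pivot column at x 0, y 135 mm. Origin: centre of the block's underside, z up.
- tee (a joint): How far the T-handle stands out, m: 0 = caught in, 0.026 = popped out (sprung up, 6 to 8 N). A hidden catch holds it in until the release button is pressed. Pushed down with latch within 0.1 of 0 it is caught again: about 12 N; push 1 to 2 mm past 0 (stop at -0.003), it then comes back to about 0.
- tee_top (a point): Centre of the top of the T-handle's steel crossbar: 80 mm long (this point's y), 16 wide (x), 14 thick; top 159 mm above the bench when in, 185 popped out. When in, its upper 5 mm stand above the two side rails of its recess (154 mm above the bench) and it cannot turn. Popped out it has 17 mm free below it down to the rails.
- latch (a joint): Turn of the T-handle, rad: 0 = locked (crossbar in line with the closed bar), grows clockwise seen from above, stop at 1.57. Turns only while popped out (0.1 N m friction). An arm on it ends in an upright pin which at 0 stands at the far side of the bar's tip and blocks it; clear from about 0.6. Turned back to 0 with the bar aside, it blocks the bar's return.
- release (a joint): Press of the release button, m: 0 = up, 0.006 = fully down; sprung, 4 to 6 N; the handle pops out at about 0.005.
- release_top (a point): Centre of the top of the release button, a black upright cylinder 22 mm across, 159 mm above the bench when up, 50 mm from the T-handle's axis towards the rack's -x (robot) side. Directly below and round it is the flat top plate, 14 mm lower.
- bar (a joint): Swing of the lock bar, rad: 0 = across the tops of all slots (closed), grows as its tip swings away from the robot (counter-clockwise seen from above, towards the rack's +x), stop at 1.5; stays where it is left (friction 0.12 N m).
- bar_hinge (a point): Point on the vertical pivot axis of the lock bar, on the bar's top face, 156 mm above the bench. The bar is steel, 20 mm wide, 16 mm thick (140 to 156 mm above the bench), and reaches 288 mm from the pivot along this point's -y.
- bar_knob (a point): Centre of the top of the upright round black grip knob on the bar, 18 mm across, 40 mm tall (156 to 196 mm above the bench), 120 mm from the pivot.
- caddy: Loose grey open carrying caddy, 100 mm (x) by 154 mm (y), 75 mm high, walls and floor 5 mm, about 0.9 kg; three full-height dividers 16 mm thick make four equal compartments in a row along y, each 24 mm (y) by 90 mm (x); compartment centres at y = -60, -20, +20, +60 mm. Origin: centre of its underside.
- template_a: White rigid plastic pattern template, 6 mm thick (y), 125 mm tall (z), plain rectangle 80 mm wide (x), about 90 g; its top edge is 135 mm above the bench in the rack. Origin: middle of its lower edge, z up along its height. May be absent; it may stand in any of the slots.
- template_b: White rigid plastic pattern template, 6 mm thick (y), 125 mm tall (z), stepped: 80 mm wide up to 75 mm height, then 56 mm wide up to the top (x), about 90 g; its top edge is 135 mm above the bench in the rack. Origin: middle of its lower edge, z up along its height. May be absent; it may stand in any of the slots.
- template_c: White rigid plastic pattern template, 6 mm thick (y), 125 mm tall (z), narrow rectangle 60 mm wide (x), about 90 g; its top edge is 135 mm above the bench in the rack. Origin: middle of its lower edge, z up along its height. May be absent; it may stand in any of the slots.
- template_d: White rigid plastic pattern template, 6 mm thick (y), 125 mm tall (z), 80 mm wide with a 44 x 50 mm window through its middle (from 30 to 80 mm above its lower edge) (x), about 90 g; its top edge is 135 mm above the bench in the rack. Origin: middle of its lower edge, z up along its height. May be absent; it may stand in any of the slots.
- mug: Yellow mug, 80 mm across, 105 mm high; a bystander, not part of the job. Origin: centre of the underside.
- flask: Black flask, 66 mm across, 170 mm high; a bystander, not part of the job. Origin: centre of the underside.
- tape: Ring of tape lying flat, 100 mm across, 18 mm high; a bystander, not part of the job. Origin: centre of the underside.
- phone: Black phone lying flat, 75 x 150 x 9 mm; a bystander, not part of the job. Origin: centre of the underside.
- square: Steel L-square lying flat, long leg 300 x 30 mm along x centred on the origin, short leg 160 mm at its +x end towards +y, 4 mm thick; a bystander, not part of the job. Origin: centre of the underside.
- shears: Shears lying flat, about 230 mm long, 12 mm high, blades along +x from the origin; a bystander, not part of the job. Origin: the pivot of the shears, on the bench.
- anvil_weight: Small turned steel weight, 50 mm across, 52 mm high; a bystander, not part of the job. Origin: centre of the underside.
Not all that is in view belongs to the job. What is shaped like the template_b but pink is not meant. Leave any pink look-alike of the template_d alone.

How it is judged:
By the outcome, as a careful person would: the job done as asked, in the order asked, and still so for the second after the job is handed in, with the robot touching nothing.
Of template_a, template_b, template_c, template_d only 2 to 4 are there at a start; the rules pass over those that are not, and their reading is None.
At some moment in a run one of caddy may be knocked a few centimetres aside while the robot is not near it.
It also fails if it takes over 210 s, if anything falls off the work surface, if the arm or the gripper's body presses on something with over 40 N, if the wrist force passes 120 N, or if a joint passes its speed limit or range.

### The arm

A 7-joint arm with a two-finger parallel gripper is mounted at the origin on the work surface. World frame = base frame: x ahead of the robot, y to its left, z up, the work surface at z = 0. Lengths are in mm, angles in rad, forces in N, time in s.
With the tool pointing down it reaches from about 425 to 875 mm from the base axis. Payload 8.4 kg.
Tool frame: the origin (TCP) lies midway between the tips of the shut fingers; the grasp point (between the pads) lies 19 mm behind it (robot.pinch_z is the distance from the TCP to the grasp point, in mm); x points along the fingers, y is the direction in which the jaws open and shut, and the axes are right-handed (so a half turn about x gives the same grasp; the last joint's range is limited). The gripper opens to 85 mm and grips with 20 to 120 N. Pads are 22 mm wide; open, the fingers measure 114 mm over their backs; the gripper's body (76 mm by 85 mm) begins 54 mm behind the grasp point. The pads swing forward as they close: fully open they stand 13 mm farther back than shut.
Start: joints at [-1.316, 0.333, 0.04, 1.465, -0.013, 1.343, -0.059], TCP at [225.202, 609.711, 231.308] pointing down, gripper open.
Joint ranges: [-2.58, 2.58], [-0.38, 2.09], [-1.3, 1.39], [0.25, 2.4], [-1.5, 4.64], [0.08, 2.09], [-2.65, 2.65]. Speed limits (rad/s): [2.22, 2.22, 2.79, 2.79, 3.14, 3.14, 3.14].

### API

Orientations are given as a unit quaternion [x, y, z, w].
In Python, from bench import robot, eoat, solver, readout, vision, models gives the robot as it stands. Calls block until the motion is done:
- robot.reach(position, orientation): joint-space move of the TCP to a pose.
- robot.move_straight(position, attitude=None, rate=150, threshold=None): straight line of the TCP; attitude=None keeps the orientation; rate is the mean speed in mm/s. With threshold (N) it stops when the force on the tool has changed by that much, and returns True; else False.
- robot.set_joints(angles): joint-space move.
- eoat.move_gripper(opening): finger opening in mm; the grip force is fixed at half the most; returns when the fingers have stopped.
- robot.hold(seconds).
- solver.ik(position, orientation): joint angles nearest the present ones, or None.
- readout.observe(): the state.
- vision.capture(name): name is "side" or "top" or "wrist"; returns a dict with "image" (420x560x3 uint8, red, green, blue), "camera_matrix" (3x3 intrinsics, pixels), "k1" (the pictures are not rectified: a ray, as slopes to the right and down, at radius r is drawn at 1 + k1 r^2 times it, then the intrinsics apply), "R" (3x3) and "t" (3): a world point X has camera coordinates R X + t; the wrist camera has in their place "tool_from_camera" (4x4, takes a point from camera to tool coordinates, whose origin is the TCP and whose axes are the tool frame's). Camera axes: x right, y down, z forward; pixel columns grow to the right and rows downward; lengths in mm; the calibration is good to about 2 mm. A picture is of the moment at which its call begins: read the wrist's pose just before it. There is no depth.
A pose or a line that the arm cannot do raises robot.MotionError and nothing moves.
- robot.hand_in(): hands the job in, once; it reports no verdict.
Trained networks look in the newest picture that a camera, given by its name, has taken for a name from the list of things; names that differ only in an ending like _2 or _b are one class to them, and where a whole thing is asked for, a point or a joint stands for the part that bears it (a point fixed in the world has none). Each returns a list of dicts, best first, with "conf" (0 to 1); they miss things now and then, are a little off and sometimes report something else, mostly with a low value. They report only what shows in the picture. A call takes as long as a camera call. They do not tell look-alikes from the thing itself.
- models.look_for(camera, label): "pixel" ([column, row] in pixels, amid what is visible of it).
- models.outline_of(camera, label): "mask" (420x560 bool, what is visible of it) and "pixel" ([column, row] in pixels, amid what is visible of it).
- models.mark_of(camera, label): "pixel" ([column, row] in pixels: a listed point, or the origin of a listed thing).
The state is a dict: "clock": time; "joint_pos": joint angles; "joint_vel": joint speeds; "effort": joint torques, N m; "tcp_pos": TCP position; "tool_rot": TCP orientation; "force": force on the tool from outside, world axes, zero at the start; "torque": the same for the moment, N m; "gripper_width": finger opening in mm.
Only numpy, scipy, OpenCV 4.12 (cv2) and the standard library are available. Lean on these libraries where they do the work, as an engineer would, in place of code of your own. Each camera call takes 0.05 s, during which the arm holds its last target. There are 200 camera calls.

## Working session

There is one attempt and no reset: what is moved stays moved. The work goes in short steps, each a Python script; the robot and the scene stay as the last script left them, time stands still between calls to the robot, and variables do not carry over. Pictures are saved under pics/ and viewed, about 12 in all and at most 16, crops included, and the job is handed in when it is done.

```bash
ls; mkdir -p pics
cat > h.py <<'E'
import numpy as np, cv2
from bench import robot, eoat, solver, readout, vision, models
from scipy.spatial.transform import Rotation as Rot
def cap(n):
    s=readout.observe(); c=vision.capture(n)
    if n=='wrist':
        T=np.eye(4); T[:3,:3]=Rot.from_quat(s['tool_rot']).as_matrix(); T[:3,3]=s['tcp_pos']
        M=np.linalg.inv(T@np.array(c['tool_from_camera'])); c['R']=M[:3,:3]; c['t']=M[:3,3]
    c['R']=np.array(c['R']);c['t']=np.array(c['t']);c['K']=np.array(c['camera_matrix'])
    return c
def save(c,f,img=None):
    cv2.imwrite('pics/'+f,cv2.cvtColor(c['image'] if img is None else img,cv2.COLOR_RGB2BGR))
def ray(c,px):
    K=c['K'];d=np.array([(px[0]-K[0,2])/K[0,0],(px[1]-K[1,2])/K[1,1]])
    u=d.copy()
    for _ in range(20): u=d/(1+c['k1']*(u@u))
    r=c['R'].T@np.array([u[0],u[1],1.]); return -c['R'].T@c['t'], r/np.linalg.norm(r)
def at_z(c,px,z):
    o,r=ray(c,px); return o+r*(z-o[2])/r[2]
def proj(c,X):
    p=c['R']@np.array(X,float)+c['t']; u=p[:2]/p[2]; u=u*(1+c['k1']*(u@u)); K=c['K']
    return np.array([K[0,0]*u[0]+K[0,2],K[1,1]*u[1]+K[1,2]])
def down(yaw):  # tool z down?  tool x along fingers; jaws (tool y) at yaw in world
    x=np.array([0,0,-1.]);y=np.array([np.cos(yaw),np.sin(yaw),0]);z=np.cross(x,y)
    return Rot.from_matrix(np.c_[x,y,z]).as_quat()
E
cat > a.py <<'E'
from h import *
s=readout.observe(); print(s); print(robot.pinch_z, Rot.from_quat(s['tool_rot']).as_matrix().round(2))
for n in ['top','side']:
    c=cap(n); save(c,n+'0.png'); print(n,c['K'].tolist(),c['k1'],(-c['R'].T@c['t']).round())
    for l,z in [('tee_top',159),('release_top',159),('bar_hinge',156),('bar_knob',196),('rack',0),('caddy',0),('template_a',10),('template_b',10),('template_c',10),('template_d',10),('mug',0),('flask',0)]:
        for d in models.mark_of(n,l)[:5]: print(l,round(d['conf'],2),np.round(d['pixel']),at_z(c,d['pixel'],z).round(1))
E
python3 a.py
```

```text
pics
{'clock': 0.0, 'joint_pos': array([-1.31617752,  0.33393793,  0.03986501,  1.46626587, -0.01341303,
        1.3432908 , -0.05848041]), 'joint_vel': array([ 0.00068183, -0.0015218 ,  0.00032818,  0.00109575, -0.00061262,
       -0.00109654, -0.00112295]), 'effort': array([-1.57055572e-03, -6.58552051e+01,  1.36466358e+00, -4.05571532e+01,
        1.68383896e-02,  1.24316468e-02,  3.05950584e-05]), 'tcp_pos': array([225.07447051, 609.30669731, 230.40630825]), 'tool_rot': array([ 0.1238652 ,  0.69613875, -0.125014  ,  0.6960027 ]), 'force': array([-0.27468845, -0.72140097, -0.01918965]), 'torque': array([-0.00089982,  0.00605328, -0.02500488]), 'gripper_width': 85.6183555128985}
18.700000000000003 [[-0.    0.35  0.94]
 [-0.    0.94 -0.35]
 [-1.   -0.    0.  ]]
top [[503.693845782035, 0.0, 277.74799008570665], [0.0, 503.693845782035, 209.465876041389], [0.0, 0.0, 1.0]] -0.030892632749681716 [ 447.  -40. 1487.]
tee_top 0.54 [362. 233.] [ 529.1 -290.4  159. ]
release_top 0.47 [363. 255.] [ 470.8 -292.5  159. ]
bar_hinge 0.78 [256. 212.] [579.9  -8.2 156. ]
bar_hinge 0.43 [358. 176.] [
[... 2068 characters left out ...]
69. 242.] [566. -87.  10.]
template_b 0.55 [264. 238.] [ 570.3 -116.8   10. ]
template_c 0.86 [285. 278.] [612.6  94.6  10. ]
template_c 0.84 [293. 226.] [ 447.6 -126.8   10. ]
template_c 0.69 [244. 224.] [ 592.2 -217.6   10. ]
template_c 0.68 [269. 242.] [566. -87.  10.]
template_c 0.55 [264. 238.] [ 570.3 -116.8   10. ]
template_d 0.86 [285. 278.] [612.6  94.6  10. ]
template_d 0.84 [293. 226.] [ 447.6 -126.8   10. ]
template_d 0.69 [244. 224.] [ 592.2 -217.6   10. ]
template_d 0.68 [269. 242.] [566. -87.  10.]
template_d 0.55 [264. 238.] [ 570.3 -116.8   10. ]
mug 0.94 [314. 353.] [692.6 376.5   0. ]
mug 0.69 [265. 236.] [ 555.9 -136.5    0. ]
flask 0.91 [218. 193.] [ 578.2 -466.1    0. ]
```

Run:
```python
import cv2
a=cv2.imread('pics/top0.png');b=cv2.imread('pics/side0.png')
cv2.imwrite('pics/t1.png',cv2.resize(a[130:330,100:440],None,fx=2.35,fy=2.35,interpolation=cv2.INTER_CUBIC))
cv2.imwrite('pics/s1.png',cv2.resize(b[130:390,180:440],None,fx=2.3,fy=2.3,interpolation=cv2.INTER_CUBIC))
```

```text
(no output)
```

View pics/t1.png

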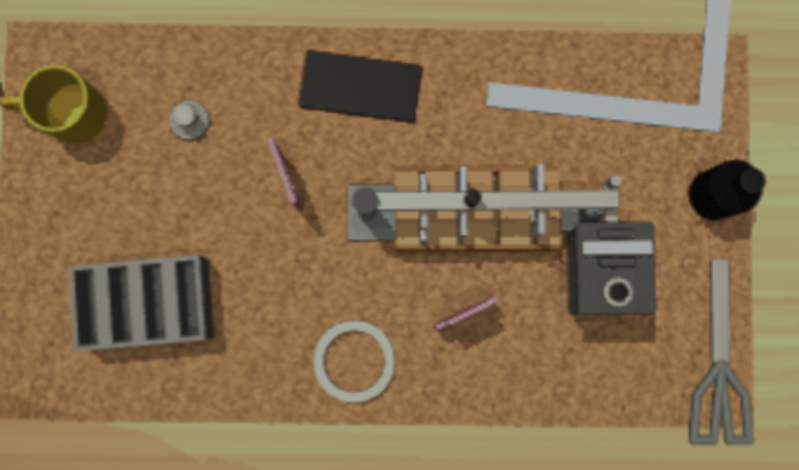

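View pics/s1.png

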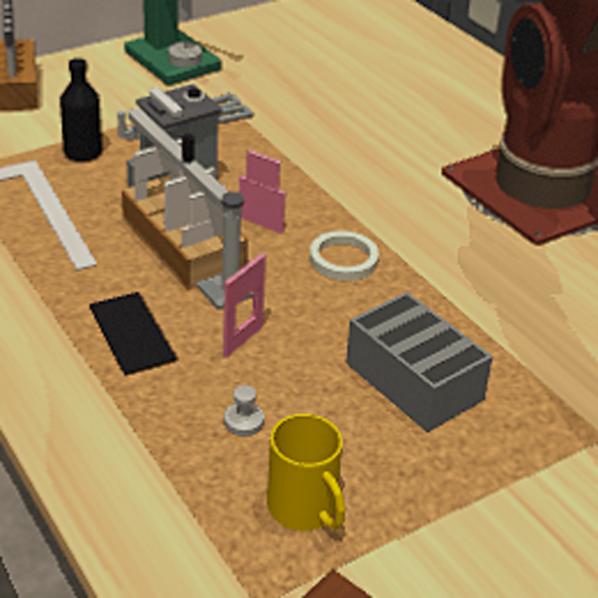

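Three white templates stand in the rack (slots +67.5, +22.5 and -67.5). Two pink look-alikes stand on the bench near (740,10) and (435,-115). The bar is closed along y, and the caddy is near (455,260), turned slightly. Next I'll take closer wrist views.

```bash
cat > b.py <<'E'
from h import *
c0=cap('top'); q=down(np.pi/2)
print(Rot.from_quat(q).as_matrix().round(2).tolist())
for i,p in enumerate([[470,250,330],[540,-30,360],[480,-250,330]]):
    robot.reach(p,q); c=cap('wrist'); save(c,f'w{i}.png')
    print(i,readout.observe()['joint_pos'].round(2),(-c['R'].T@c['t']).round(), c['R'][2].round(2))
    for l,z in ([('caddy',0)] if i==0 else [('tee_top',159),('release_top',159),('bar_hinge',156),('bar_knob',196),('template_a',10)]):
        for d in models.mark_of('wrist',l)[:5]: print(l,round(d['conf'],2),np.round(d['pixel']),at_z(c,d['pixel'],z).round(1))
E
python3 b.py
python3 - <<'E'
import cv2,numpy as np
cv2.imwrite('pics/w01.png',cv2.resize(np.hstack([cv2.imread(f'pics/w{i}.png') for i in (0,1)]),(800,300)))
E
```

```text
[[0.0, 0.0, 1.0], [0.0, 1.0, -0.0], [-1.0, 0.0, 0.0]]
0 [-0.84  0.05  0.28  1.6  -0.01  1.49  1.01] [388. 251. 471.] [ 0.32  0.   -0.95]
caddy 0.78 [290. 155.] [454.7 264.8   0. ]
caddy 0.18 [150. 302.] [733.3   1.6  -0. ]
1 [-0.56  0.06  0.57  1.54 -0.03  1.55  1.58] [458. -28. 501.] [ 0.32  0.   -0.95]
tee_top 0.65 [ 56. 168.] [ 523.1 -296.1  159. ]
bar_hinge 0.59 [296. 207.] [571.3 -10.5 156. ]
bar_knob 0.89 [190. 220.] [ 574.2 -130.2  196. ]
template_a 0.87 [176. 186.] [ 581.3 -210.4   10. ]
template_a 0.86 [218. 103.] [ 447.7 -129.3   10. ]
template_a 0.79 [253. 179.] [569.3 -75.8  10. ]
template_a 0.68 [229. 184.] [ 579.4 -118.5   10. ]
template_a 0.6 [348. 202.] [610.5  88.5  10. ]
2 [-0.34  0.07  0.78  1.6  -0.05  1.49  2.02] [ 399. -249.  471.] [ 0.32  0.   -0.95]
tee_top 0.8 [240. 221.] [ 519.4 -295.2  159. ]
release_top 0.76 [237. 181.] [ 472.4 -296.3  159. ]
bar_hinge 0.73 [475. 259.] [569.1 -13.6 156. ]
bar_knob 0.6 [390. 281.] [ 573.7 -131.2  196. ]
template_a 0.92 [472. 240.] [609.9  81.6  10. ]
template_a 0.86 [381. 220.] [574.5 -80.5  10. ]
template_a 0.8 [355. 220.] [ 573.9 -124.2   10. ]
template_a 0.74 [305. 224.] [ 582.3 -208.8   10. ]
template_a 0.55 [355. 142.] [ 445.9 -134.2   10. ]
```

View pics/w01.png

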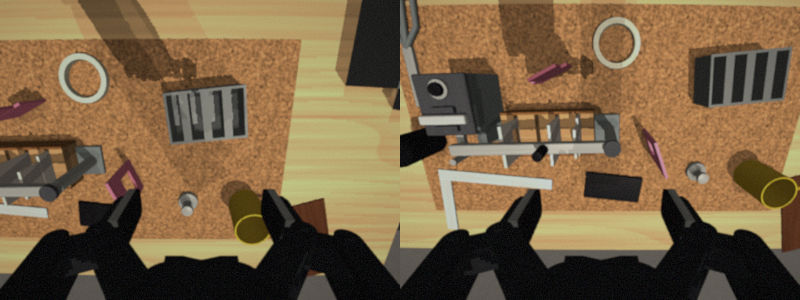

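View pics/w2.png

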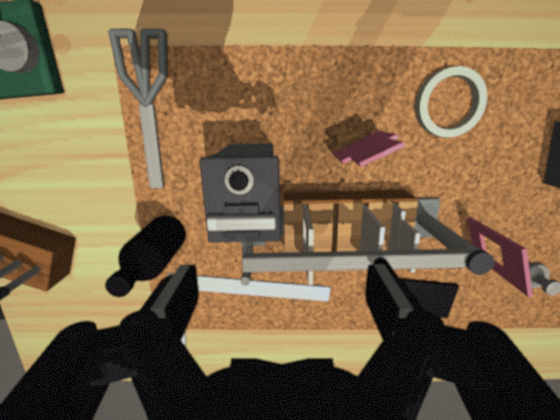

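```bash
cat >> h.py <<'E'
O=np.array([573.8,-145.4]); YAW=0.017
def rk(x,y): return O+np.array([np.cos(YAW)*x-np.sin(YAW)*y,np.sin(YAW)*x+np.cos(YAW)*y])
E
cat > c.py <<'E'
from h import *
eoat.move_gripper(0)
b=rk(-105,-150); q=down(YAW)
robot.reach([*b,220],q); robot.move_straight([*b,175],rate=100)
f0=readout.observe()['force']
print(robot.move_straight([*b,151],rate=25,threshold=11)); s=readout.observe(); print(s['tcp_pos'],s['force']-f0)
robot.hold(.2); robot.move_straight([*b,230],rate=150)
robot.move_straight([b[0]-20,b[1],330],q)
c=cap('wrist'); save(c,'w3.png')
for l,z in [('tee_top',185),('release_top',159),('bar_knob',196)]:
    for d in models.mark_of('wrist',l)[:2]: print(l,round(d['conf'],2),np.round(d['pixel']),at_z(c,d['pixel'],z).round(1))
print(s['clock'])
E
python3 c.py
```

```text
True
[ 471.39254232 -297.12234019  153.13053642] [-1.68758755  0.95432568  8.67306017]
tee_top 0.78 [352. 194.] [ 521.2 -294.   185. ]
release_top 0.76 [304. 188.] [ 474.9 -295.2  159. ]
bar_knob 0.91 [438.   5.] [ 574.9 -131.1  196. ]
9.1583
```

View pics/w3.png

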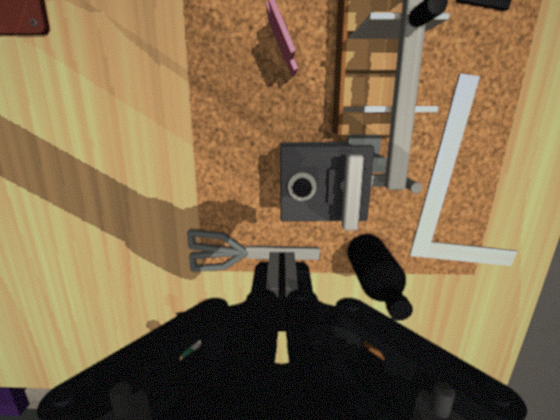

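The handle is popped out: the crossbar at about (352,194) stands clear of its recess. Next I'll grip it and turn it.

```bash
cat > d.py <<'E'
from h import *
t=rk(-55,-150)
eoat.move_gripper(36)
robot.reach([*t,225],down(YAW)); robot.move_straight([*t,161],rate=80)
print(readout.observe()['tcp_pos']); eoat.move_gripper(10)
f0=readout.observe(); print('w',f0['gripper_width'],f0['force'])
for a in np.linspace(0,1.55,7)[1:]:
    robot.move_straight([*t,161],down(YAW-a),rate=60)
    s=readout.observe(); print(round(a,2),s['force'].round(1),s['torque'].round(2),s['joint_pos'][6].round(2))
eoat.move_gripper(36); robot.move_straight([*t,230],rate=120)
# bar
k=rk(0,15); 
robot.reach([*k,250],down(YAW-np.pi/2)); 
eoat.move_gripper(36)
c=cap('wrist'); save(c,'w4.png')
for l,z in [('tee_top',185),('bar_knob',196)]:
    for d in models.mark_of('wrist',l)[:2]: print(l,round(d['conf'],2),np.round(d['pixel']),at_z(c,d['pixel'],z).round(1))
c=cap('side'); save(c,'side4.png',cv2.resize(c['image'][130:290,180:360],None,fx=3,fy=3))
print(readout.observe()['joint_pos'],readout.observe()['clock'])
E
python3 d.py
```

```text
[ 521.57908419 -296.58050462  161.40226506]
w 14.800733428025046 [ 7.86402334 -2.1140971  -1.82282039]
0.26 [ 5.3 -0.  -0.2] [-0.2  -0.96 -0.09] 0.5
0.52 [ 5.7 -1.   2.2] [ 0.05 -1.   -0.07] 0.27
0.78 [6.1 0.3 5.6] [ 0.38 -0.97 -0.09] 0.05
1.03 [4.8 2.1 4.3] [ 0.58 -0.9  -0.15] -0.17
1.29 [4.2 2.9 4.9] [ 0.76 -0.88 -0.05] -0.39
1.55 [3.9 2.8 4.8] [ 0.99 -0.9  -0.09] -0.61
tee_top 0.78 [478. 281.] [ 524.7 -293.3  185. ]
tee_top 0.71 [516. 160.] [ 623.3 -297.8  185. ]
bar_knob 0.76 [279. 227.] [ 574.5 -129.9  196. ]
[-0.83786691  0.44428701  1.31987886  1.636517   -0.43584424  1.40425725
 -1.02149587] 17.975
```

View pics/side4.png

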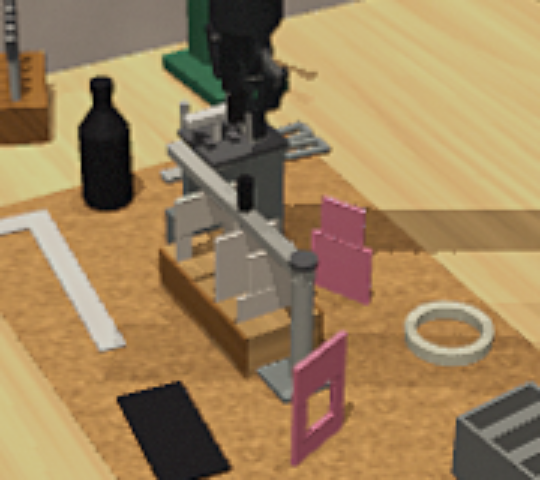

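Run:
```python
from h import *
s=readout.observe(); print(s['tcp_pos'],Rot.from_quat(s['tool_rot']).as_matrix().round(2).tolist(),s['gripper_width'])
c=cap('side'); print((proj(c,s['tcp_pos'])-[180,130])*3,(proj(c,[574.5,-130,196])-[180,130])*3)
```

```text
[ 573.368429   -131.02518859  249.97573005] [[-0.0, 0.02, -1.0], [-0.0, -1.0, -0.02], [-1.0, 0.0, 0.0]] 36.20026654016333
[242.8700879  133.05473675] [242.44039341 177.6790618 ]
```

View pics/w4.png

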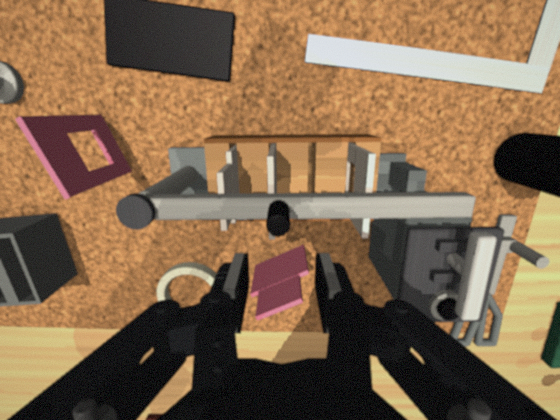

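The crossbar now lies along x (480,275) and the pin is clear of the bar. Next I'll swing the bar.

```bash
cat > e.py <<'E'
from h import *
def knob(th): 
    return rk(120*np.sin(th),135-120*np.cos(th))
k=knob(0); robot.move_straight([*k,172],rate=100); eoat.move_gripper(12); print(readout.observe()['gripper_width'])
for th in np.linspace(0,1.4,11)[1:]:
    robot.move_straight([*knob(th),172],down(YAW-np.pi/2+th),rate=100)
s=readout.observe(); print(s['force'].round(1),s['joint_pos'].round(2))
eoat.move_gripper(36); robot.move_straight([*knob(1.4),280],rate=150)
p=rk(-40,0); robot.reach([*p,290],down(YAW+np.pi/2)); eoat.move_gripper(34)
c=cap('wrist'); save(c,'w5.png')
for l,z in [('template_a',10),('bar_knob',196),('tee_top',185)]:
    for d in models.mark_of('wrist',l)[:5]: print(l,round(d['conf'],2),np.round(d['pixel']),at_z(c,d['pixel'],z).round(1))
c=cap('top')
for l,z in [('bar_knob',196),('caddy',0),('template_a',10)]:
    for d in models.mark_of('top',l)[:5]: print(l,round(d['conf'],2),np.round(d['pixel']),at_z(c,d['pixel'],z).round(1))
print(readout.observe()['clock'])
E
python3 e.py
```

```text
15.767718759973286
[3.  1.3 5.1] [-0.57  0.55  0.81  1.46 -0.41  1.3   0.11]
template_a 0.9 [292. 105.] [ 445.3 -133.9   10. ]
template_a 0.89 [297. 196.] [ 574.  -122.7   10. ]
template_a 0.86 [327. 198.] [576.3 -76.8  10. ]
template_a 0.78 [238. 200.] [ 581.3 -210.8   10. ]
template_a 0.69 [429. 216.] [602.   80.9  10. ]
bar_knob 0.54 [111. 189.] [ 516.6 -288.1  196. ]
tee_top 0.74 [112. 193.] [ 522.7 -294.4  185. ]
tee_top 0.7 [117. 130.] [ 469.5 -281.5  185. ]
tee_top 0.43 [414. 234.] [557.  -24.7 185. ]
tee_top 0.29 [283. 197.] [ 524.1 -144.5  185. ]
bar_knob 0.63 [264. 167.] [695.6 -29.2 196. ]
template_a 0.71 [250. 283.] [388.9   8.9  10. ]
template_a 0.52 [294. 219.] [ 576.9 -119.    10. ]
template_a 0.45 [280. 222.] [567.5 -77.2  10. ]
template_a 0.16 [356. 174.] [ 714.7 -303.3   10. ]
25.8083
```

View pics/w5.png

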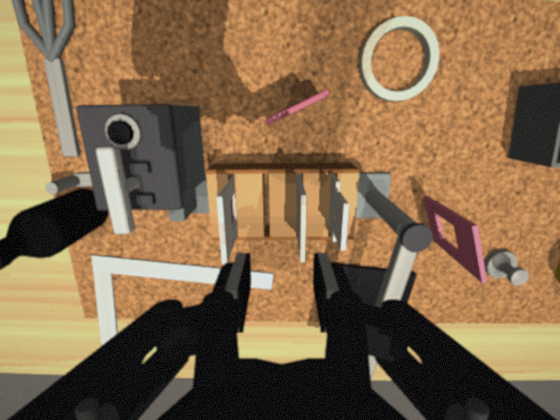

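Run:
```python
from h import *
im=cv2.imread('pics/w5.png')[160:270,195:375]
cv2.imwrite('pics/w5c.png',cv2.resize(im,None,fx=4.4,fy=4.4,interpolation=cv2.INTER_CUBIC))
s=readout.observe(); c=cap('wrist')
for x in (-45,-40,-30,0,30,40,45):
    print(x,[((proj(c,[*rk(x,y),135])-[195,160])*4.4).round().tolist() for y in (-67.5,22.5,67.5)])
```

```text
-45 [[95.0, 123.0], [476.0, 123.0], [666.0, 123.0]]
-40 [[97.0, 143.0], [475.0, 143.0], [664.0, 143.0]]
-30 [[100.0, 183.0], [474.0, 183.0], [662.0, 184.0]]
0 [[108.0, 299.0], [472.0, 299.0], [653.0, 299.0]]
30 [[116.0, 408.0], [469.0, 408.0], [645.0, 408.0]]
40 [[119.0, 443.0], [468.0, 443.0], [643.0, 443.0]]
45 [[120.0, 460.0], [468.0, 461.0], [641.0, 460.0]]
```

View pics/w5c.png

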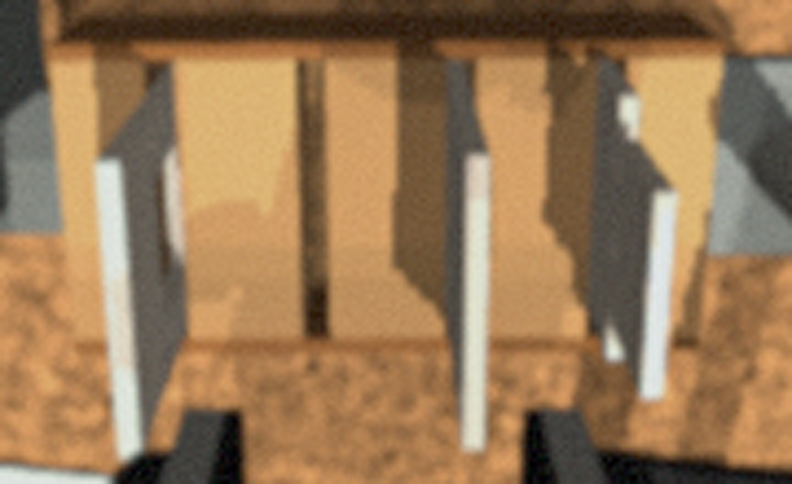

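Template tops: left (d, with window) has its x-centre at +4, middle (a) at +2, right (b, stepped) at -1. Next I'll fit the caddy accurately.

```bash
cat >> h.py <<'E'
def _pat():
    xs=np.arange(-56,57,2.);ys=np.arange(-83,84,2.);X,Y=np.meshgrid(xs,ys)
    ins=(abs(X)<50)&(abs(Y)<77); comp=np.zeros_like(ins)
    for c in (-60,-20,20,60): comp|=(abs(X)<45)&(abs(Y-c)<12)
    m=ins; P=np.c_[X[m],Y[m]]; v=np.where(comp[m],-1.,1.); return P,v-v.mean()
def fit_caddy(c,g,span=40,ok=None):
    """correlate rim pattern at z=75 with grey image; g=(x,y,yaw) guess"""
    P,v=_pat(); im=cv2.GaussianBlur(cv2.cvtColor(c['image'],cv2.COLOR_RGB2GRAY),(3,3),0).astype(np.float32)
    def score(p):
        cs,sn=np.cos(p[2]),np.sin(p[2]); W=np.c_[p[0]+cs*P[:,0]-sn*P[:,1],p[1]+sn*P[:,0]+cs*P[:,1],np.full(len(P),75.)]
        q=W@c['R'].T+c['t']; u=q[:,:2]/q[:,2:]; u=u*(1+c['k1']*(u**2).sum(1,keepdims=True))
        u=(u*[c['K'][0,0],c['K'][1,1]]+[c['K'][0,2],c['K'][1,2]]).astype(np.float32)
        s=cv2.remap(im,u[None,:,0].copy(),u[None,:,1].copy(),cv2.INTER_LINEAR)[0]; s=s-s.mean()
        return float(s@v/np.sqrt((s@s)*(v@v)+1e-9))
    best=(-9,None); p0=np.array(g,float)
    for st,n,sa,na in [(5,int(span//5),.05,3),(2,3,.02,3),(.7,3,.007,3),(.25,3,.003,2)]:
        best=max(((score(p0+[i*st,j*st,k*sa]),tuple(p0+[i*st,j*st,k*sa])) for i in range(-n,n+1) for j in range(-n,n+1) for k in range(-na,na+1)))
        p0=np.array(best[1])
    return p0,best[0]
def cad(p,x,y): return np.array([p[0]+np.cos(p[2])*x-np.sin(p[2])*y,p[1]+np.sin(p[2])*x+np.cos(p[2])*y])
def look_caddy(g):
    robot.reach([g[0]-10,g[1],320],down(np.pi/2)); c=cap('wrist'); r=fit_caddy(c,g); print('wrist',np.round(r[0],3),round(r[1],3)); return r[0],c
def far(g):
    out={}
    for n in ('side','top'):
        r=fit_caddy(cap(n),g); out[n]=r; print(n,r[0].round(3),round(r[1],3))
    return out
E
python3 - <<'E'
from h import *
g=(455,262,0.06); far(g)
p,c=look_caddy(g); far(p)
im=c['image'].copy()
for y in (-72,-48,-32,-8,8,32,48,72):
    for x in (-45,45): cv2.circle(im,tuple(int(v) for v in proj(c,[*cad(p,x,y),75]).round()),2,(255,0,0),-1)
for y in (-77,77):
    for x in (-50,50): cv2.circle(im,tuple(int(v) for v in proj(c,[*cad(p,x,y),75]).round()),2,(0,255,0),-1)
save(c,'cad0.png',im); print(readout.observe()['clock'])
E
```

```text
side [4.5230e+02 2.6025e+02 1.0600e-01] 0.916
top [4.5545e+02 2.6475e+02 1.0300e-01] 0.863
wrist [4.5430e+02 2.6105e+02 1.0100e-01] 0.747
side [4.523e+02 2.601e+02 1.040e-01] 0.901
top [4.5535e+02 2.6475e+02 1.0400e-01] 0.722
27.65
```

View pics/cad0.png

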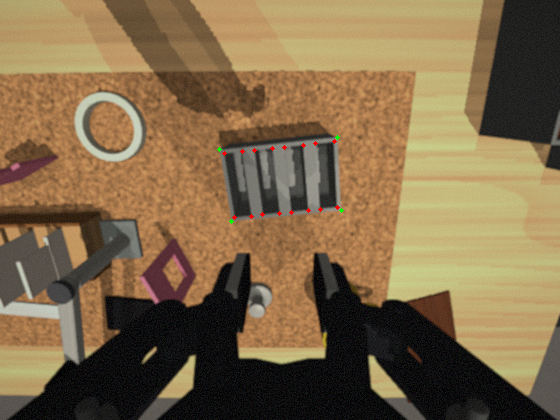

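```bash
cat > g.py <<'E'
from h import *
import sys,json
def xfer(sx,sy,cy,p,p_far):
    g=rk(sx,sy); eoat.move_gripper(30)
    robot.reach([*g,240],down(YAW+np.pi/2)); robot.move_straight([*g,98],rate=120)
    eoat.move_gripper(2); print('w',readout.observe()['gripper_width'],readout.observe()['force'].round(1))
    f=readout.observe()['force']; robot.move_straight([*g,175],rate=80); print('lift df',(readout.observe()['force']-f).round(1)); robot.move_straight([*g,285],rate=200)
    n=far(p); d=n['side'][0]-p_far
    if n['side'][1]>.7 and np.hypot(*d[:2])>4: print('CADDY MOVED',d); p=p+d
    t=cad(p,0,cy); q=down(p[2]+np.pi/2)
    robot.reach([*t,285],q); robot.hold(.2)
    c=cap('side'); save(c,f'held{sy}.png',cv2.resize(c['image'][160:400,200:440],(600,600)))
    n=fit_caddy(c,p); print('again',n)
    robot.move_straight([*t,185],rate=150)
    robot.move_straight([*t,110],rate=60,threshold=8) and print('CONTACT early',readout.observe()['tcp_pos'])
    print('floor',robot.move_straight([*t,91],rate=30,threshold=5),readout.observe()['tcp_pos'])
    s=readout.observe()['tcp_pos']; eoat.move_gripper(26); robot.move_straight([*t,200],rate=120); robot.move_straight([*t,285],rate=200)
if __name__=='__main__':
    sx,sy,cy=map(float,sys.argv[1:4]); xfer(sx,sy,cy,np.array([454.2,261.3,.103]),np.array([452.3,260.2,.105]))
    robot.reach([400,120,320],down(np.pi/2)); c=cap('side'); save(c,f'after{sy}.png',cv2.resize(c['image'][160:400,200:440],(600,600)))
    print(fit_caddy(c,(454,261,.1)),readout.observe()['clock'])
E
python3 g.py -1 67.5 60
```

```text
w 4.934212521970806 [0.  0.7 4.5]
lift df [ 1.  -0.8 -5.4]
side [4.5220e+02 2.6025e+02 1.0300e-01] 0.916
top [4.5525e+02 2.6475e+02 1.0600e-01] 0.863
again (array([4.5195e+02, 2.6060e+02, 9.6000e-02]), 0.8694844617111945)
floor True [447.85925912 321.17721189  93.61273468]
(array([4.5225e+02, 2.5970e+02, 9.7000e-02]), 0.5801654457734787) 40.2333
```

Run:
```python
import cv2,numpy as np
cv2.imwrite('pics/v1.png',cv2.resize(np.hstack([cv2.imread('pics/held67.5.png'),cv2.imread('pics/after67.5.png')]),(800,400)))
```

```text
(no output)
```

View pics/v1.png

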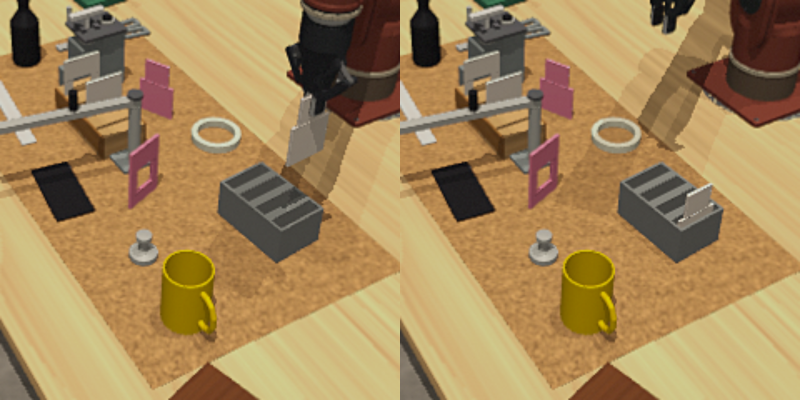

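Template b stands in the end compartment (at about (700,200) in the right-hand picture). The caddy has not moved.

```bash
sed -i "s/>.7 and/>.45 and/" g.py; python3 g.py 2 22.5 -20
python3 - <<'E'
import cv2,numpy as np
cv2.imwrite('pics/v2.png',cv2.resize(np.hstack([cv2.imread(f'pics/{n}22.5.png') for n in('held','after')]),(800,400)))
E
```

```text
w 5.362486670711041 [0.  0.6 4. ]
lift df [-0.4 -1.1 -4.3]
side [4.5220e+02 2.5975e+02 9.6000e-02] 0.595
top [4.5525e+02 2.6430e+02 1.0300e-01] 0.836
again (array([4.5245e+02, 2.6025e+02, 9.0000e-02]), 0.4586593441927646)
floor True [456.11205861 241.54627195  93.61419751]
(array([4.5745e+02, 2.1945e+02, 1.2000e-01]), 0.31504309821799165) 52.2917
```

View pics/v2.png

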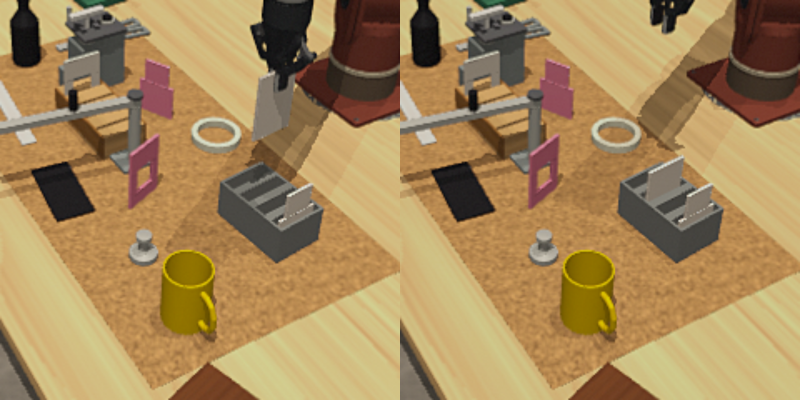

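Template a is in compartment -20 and the caddy is unmoved; the side fit slipped by one 40 mm compartment pitch. For the last template I'll rely on the top camera and stop if it disagrees.

```bash
python3 - <<'E'
s=open('g.py').read()
a=s.index("    n=far(p); d="); b=s.index("    t=cad(p,0,cy)")
s=s[:a]+"""    n=far(p); d=n['top'][0]-np.array([455.3,264.6,.104])
    if n['top'][1]<.7 or np.hypot(*d[:2])>4: print('STOP',d); sys.exit()
"""+s[b:]
open('g.py','w').write(s)
E
python3 g.py 4 -67.5 -60
python3 - <<'E'
import cv2,numpy as np
cv2.imwrite('pics/v3.png',cv2.resize(np.hstack([cv2.imread(f'pics/{n}-67.5.png') for n in('held','after')]),(800,400)))
E
```

```text
w 5.244037607225471 [-0.6  0.9  5.5]
lift df [ 1.4 -0.6 -6.3]
side [4.776e+02 2.620e+02 1.470e-01] 0.272
top [4.5550e+02 2.6355e+02 1.0300e-01] 0.787
again (array([4.8875e+02, 2.2430e+02, 2.0600e-01]), 0.27959554491809785)Traceback (most recent call last):
  File "g.py", line 19, in <module>
    sx,sy,cy=map(float,sys.argv[1:4]); xfer(sx,sy,cy,np.array([454.2,261.3,.103]),np.array([452.3,260.2,.105]))
                                       ~~~~^^^^^^^^^^^^^^^^^^^^^^^^^^^^^^^^^^^^^^^^^^^^^^^^^^^^^^^^^^^^^^^^^^^^
  File "g.py", line 14, in xfer
    robot.move_straight([*t,185],rate=150)
    ~~~~~~~~~~~~~~~~~~~^^^^^^^^^^^^^^^^^^^
bench.MotionError: the arm cannot follow that straight line within its joint ranges
[ WARN:0@0.039] global loadsave.cpp:275 findDecoder imread_('pics/after-67.5.png'): can't open/read file: check file path/integrity
Traceback (most recent call last):
ValueError: all the input arrays must have same number of dimensions, but the array at index 0 has 3 dimension(s) and the array at index 1 has 1 dimension(s)
```

```bash
cat > i.py <<'E'
from h import *
s=readout.observe(); print(s['joint_pos'].round(2),s['tcp_pos'].round(1),s['clock'])
p=np.array([454.2,261.3,.103]); t=cad(p,0,-60); q=down(p[2]+np.pi/2)
robot.move_straight([*t,300]); robot.set_joints([-.84,.05,.28,1.6,-.01,1.49,1.01]); robot.reach([*t,285],q); print(readout.observe()['joint_pos'].round(2))
c=cap('top'); print(fit_caddy(c,p)); c=cap('side')
save(c,'held3.png',cv2.resize(c['image'][160:400,200:440],(600,600)))
robot.move_straight([*t,185],rate=150)
print('early',robot.move_straight([*t,110],rate=60,threshold=8))
print('floor',robot.move_straight([*t,91],rate=30,threshold=5),readout.observe()['tcp_pos'])
eoat.move_gripper(26); robot.move_straight([*t,200],rate=120); robot.move_straight([*t,285],rate=200)
robot.reach([t[0]-10,t[1]+60,320],down(np.pi/2)); c=cap('wrist'); save(c,'w6.png')
print(readout.observe()['joint_pos'].round(2),readout.observe()['clock'])
E
python3 i.py
```

```text
[-2.   -0.31  1.3   1.77  0.3   1.46  0.92] [460.7 201.  285.1] 59.525
[-0.8  -0.    0.3   1.75  0.    1.4   1.17]
(array([4.206e+02, 2.290e+02, 3.400e-01]), 0.14187425553906338)
early False
floor True [460.17272499 201.69308822  93.50275425]
[-0.86  0.03  0.25  1.65 -0.01  1.47  0.97] 66.8417
```

Run:
```python
from h import *
robot.reach([400,-100,330],down(np.pi/2))
c=cap('side'); a=cv2.resize(c['image'][120:400,180:440],(556,600)); w=cv2.cvtColor(cv2.imread('pics/w6.png'),cv2.COLOR_BGR2RGB)
save(c,'v3.png',cv2.resize(np.hstack([a,cv2.resize(w[80:380,100:400],(600,600))]),(800,420)))
c=cap('top'); print(fit_caddy(c,(454,261,.1),span=20)); print(readout.observe()['joint_pos'].round(2))
```

```text
(array([4.5555e+02, 2.6255e+02, 1.0300e-01]), 0.6942474154552223)
[-0.62 -0.3   0.6   1.85  0.17  1.54  1.53]
```

View pics/v3.png

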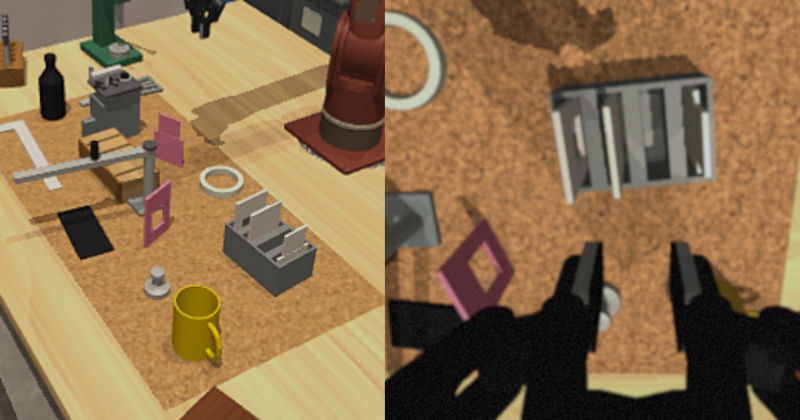

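All three templates are in the caddy (d, a, gap, b), the caddy is intact and the rack is empty. Now I'll bring the bar back.

```bash
cat > j.py <<'E'
from h import *
def knob(th): return rk(120*np.sin(th),135-120*np.cos(th))
eoat.move_gripper(36)
robot.set_joints([-.57,.45,.81,1.46,-.41,1.3,.11]); print(readout.observe()['tcp_pos'])
k=knob(1.4); robot.reach([*k,250],down(YAW-np.pi/2+1.4)); robot.move_straight([*k,172],rate=100); eoat.move_gripper(12); print(readout.observe()['gripper_width'],readout.observe()['joint_pos'].round(2))
for th in list(np.linspace(1.4,0,11)[1:])+[-.012]:
    robot.move_straight([*knob(th),172],down(YAW-np.pi/2+th),rate=90); print(round(th,2),readout.observe()['force'].round(1))
eoat.move_gripper(36); robot.move_straight([*knob(0),260],rate=150)
t=rk(-55,-150); robot.reach([*t,240],down(YAW)); print(readout.observe()['joint_pos'].round(2))
c=cap('wrist'); save(c,'w7.png')
for l,z in [('tee_top',185),('bar_knob',196)]:
    for d in models.mark_of('wrist',l)[:2]: print(l,round(d['conf'],2),np.round(d['pixel']),at_z(c,d['pixel'],z).round(1))
print(readout.observe()['clock'])
E
python3 j.py
```

```text
[693.93899836 -29.45286385 232.60064085]
15.869630717986448 [-0.56  0.55  0.79  1.46 -0.4   1.3   0.11]
1.26 [-1.4 -0.5  6.5]
1.12 [-1.   0.6  7.4]
0.98 [-2.3  1.3  7.8]
0.84 [-3.   1.   8.8]
0.7 [-3.2  3.2  8.1]
0.56 [-3.8  3.   9.8]
0.42 [-3.2  5.   8.8]
0.28 [-3.   3.6  9.3]
0.14 [-2.   3.8 10.1]
0.0 [-1.5  4.5 10.4]
-0.01 [2.7 3.7 6.6]
[-0.3   0.31  0.92  1.62 -0.25  1.34  0.68]
tee_top 0.89 [284. 227.] [ 523.1 -294.3  185. ]
77.675
```

View pics/w7.png

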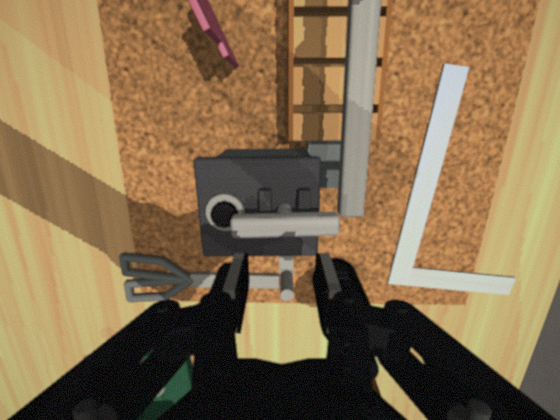

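The bar is back over the rack (tip at about (353,213)) and met its stop. Next I'll turn the handle back.

```bash
cat > k.py <<'E'
from h import *
t=rk(-55,-150); c=cap('wrist'); print('bar tip exp',proj(c,[*rk(0,-153),156]).round())
for a in (.5,1.0,1.55): robot.move_straight([*t,240],down(YAW-a),rate=150)
robot.move_straight([*t,161],rate=90); eoat.move_gripper(10); print('w',readout.observe()['gripper_width'])
for a in list(np.linspace(1.55,0,7)[1:])+[-.03]:
    robot.move_straight([*t,161],down(YAW-a),rate=60)
    s=readout.observe(); print(round(a,2),s['force'].round(1),s['torque'].round(2))
eoat.move_gripper(36); robot.move_straight([*t,240],rate=120)
c=cap('wrist'); save(c,'w8.png'); print('exp ends',proj(c,[*rk(-55,-190),185]).round(),proj(c,[*rk(-55,-110),185]).round(), proj(c,[*rk(0,-153),156]).round())
print(readout.observe()['clock'])
E
python3 k.py
```

```text
bar tip exp [349. 219.]
w 14.891653784588552
1.29 [-1.3  2.6  5.2] [0.6  0.28 0.08]
1.03 [0.9 1.1 4.9] [ 0.13 -0.23  0.09]
0.77 [ 4.3 -1.1  5.5] [-0.23 -0.73  0.06]
0.52 [ 4.9 -1.9  5. ] [-0.48 -1.12  0.04]
0.26 [ 8.2 -3.3  3.3] [-0.66 -1.58  0.12]
0.0 [ 9.7 -3.5  1.2] [-0.82 -2.13  0.07]
-0.03 [ 9.9 -4.5  1.4] [-0.75 -2.16 -0.57]
exp ends [281. 278.] [284. 175.] [349. 221.]
84.95
```

View pics/w8.png

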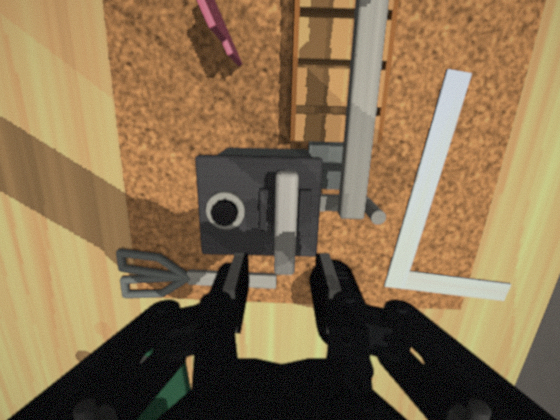

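The crossbar is in line with the bar and the pin stands at the far side of the tip. Now I'll push the handle in.

```bash
cat > l.py <<'E'
from h import *
t=rk(-55,-150); eoat.move_gripper(0)
robot.move_straight([*t,195],rate=100); f0=readout.observe()['force']
for z in (170,160,157.3):
    r=robot.move_straight([*t,z],rate=25,threshold=28); s=readout.observe(); print(z,r,s['tcp_pos'].round(2),(s['force']-f0).round(1))
robot.hold(.3); s=readout.observe(); print(s['tcp_pos'].round(2),(s['force']-f0).round(1))
robot.move_straight([*t,161.5],rate=30); robot.hold(.3); s=readout.observe(); print('released',s['tcp_pos'].round(2),(s['force']-f0).round(1))
robot.move_straight([*t,240],rate=120); c=cap('wrist'); save(c,'w9.png')
for z in (159,185): print(z,proj(c,[*rk(-55,-190),z]).round(),proj(c,[*rk(-55,-110),z]).round())
print(s['clock'])
E
python3 l.py
```

```text
170 False [ 521.59 -296.39  170.36] [-0.7  1.2  5.5]
160 False [ 521.58 -296.37  160.21] [-1.6  0.6  5.8]
157.3 False [ 521.56 -296.41  157.6 ] [-1.6  1.4  7.7]
[ 521.56 -296.4   157.69] [-2.   2.7  7.2]
released [ 521.22 -296.27  161.27] [-0.  -0.1  0.6]
159 [281. 262.] [284. 168.]
185 [281. 278.] [284. 175.]
88.8333
```

Run:
```python
from h import *
robot.reach([440,-60,340],down(np.pi/2)); robot.hold(.5)
c=cap('side'); w=cv2.cvtColor(cv2.imread('pics/w9.png'),cv2.COLOR_BGR2RGB)
print(len(models.look_for('side','tee_top')))
save(c,'fin.png',cv2.resize(np.hstack([cv2.resize(c['image'][120:400,180:440],(556,600)),cv2.resize(w[100:350,130:380],(600,600))]),(800,420)))
c=cap('top'); print(fit_caddy(c,(454,261,.1),span=20)); print(readout.observe()['clock'])
```

```text
2
(array([4.5555e+02, 2.6255e+02, 1.0300e-01]), 0.6865607404220145)
91.3917
```

View pics/fin.png

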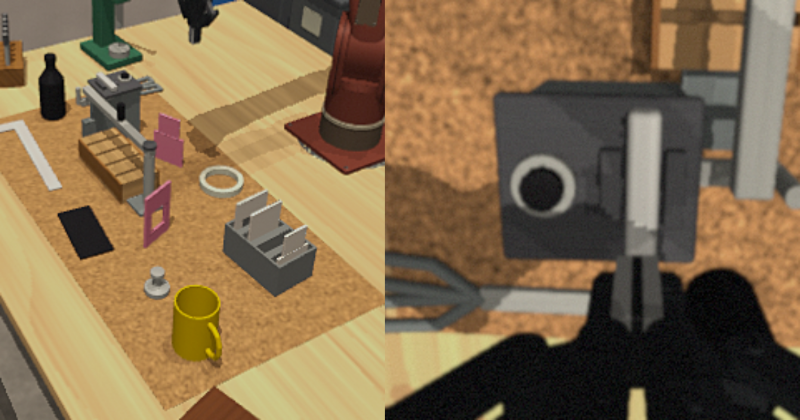

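```bash
python3 -c "
from bench import robot
print(robot.hand_in())"
```

```text
the job is handed in; nothing more can be done
None
```

The job is done and handed in at about 91 s on the robot's clock. No verdict came back.

I pressed the button and the handle popped out. I turned it about 1.55 rad clockwise and swung the bar to about 1.4 rad. I then moved the three white templates in the rack (b stepped, a plain, d windowed) into separate caddy compartments. After that I swung the bar back to its stop, turned the handle back to its stop and pushed it in. Template c was not in the rack, and its slot was empty.

**Last checks**
- **Handle:** there was almost no force (0.6 N) with the tool just above the pushed-in height. The crossbar's far end also appears where a caught-in handle should, so I take it as caught. The push-in force read only about 7–8 N, below the 12 N expected, although I went 1.4 mm past zero.
- **Bar:** it lies over the empty rack, with the pin at the far side of its tip.
- **Templates:** all three stand in the caddy, and the caddy did not move.
- **Bystanders:** the things still in view in the last picture, including both pink look-alikes, appear where they were. I did not measure them.

**What went wrong or disagreed**
- **Caddy position:** once templates stood in the caddy, the side-camera fit failed (wrong by a full compartment, then low scores). I used the top camera instead, which missed it once when the arm blocked its view.
- **Arm motion:** one straight move was refused at a joint limit while carrying template d. Nothing was dropped, and I finished the placement after changing the arm's posture.

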